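# Lock a fresh water-filter cartridge into the coffee bar's filter head

## Robot

A 6-joint arm with a two-finger parallel gripper is mounted at the origin on the work surface. World frame = base frame: x ahead of the robot, y to its left, z up, the work surface at z = 0. Lengths are in m, angles in rad, forces in N, time in s.
With the tool pointing down it reaches from about 0.375 to 0.975 m from the base axis. Payload 3.8 kg.
Tool frame: the origin (TCP) lies at the very end of the fingers, on their centre line; the grasp point (between the pads) lies 19 mm behind it; z points along the fingers, y is the line along which they close (so a half turn about z gives the same grasp; the last joint's range is limited). The gripper opens to 85 mm and grips with 20 to 120 N. Pads are 22 mm wide; open, the fingers measure 114 mm over their backs; the gripper's body (76 mm by 85 mm) begins 54 mm behind the grasp point. The pads swing forward as they close: fully open they stand 13 mm farther back than shut.
Start: joints at [-1.175, 0.264, 1.604, -0, 1.274, -0.037], TCP at [0.283, -0.613, 0.231] pointing down, gripper open.
Joint ranges: [-2.63, 2.63], [-0.94, 2.18], [0.31, 2.57], [-1.31, 4.45], [0, 2.66], [-2.55, 2.55]. Speed limits (rad/s): [2.57, 2.57, 3.14, 3.14, 3.14, 3.14].

## Interface

Orientations are given as a rotation vector (axis times angle).
In Python, from workcell import read_state, read_camera, calibration, finish_job gives the robot as it stands.
- The arm moves only by the tool step_arm, never from a script. Its argument "commands" is a list of rows, each an object of numbers: "fingers": the gripper's target within -1 to 1 (shut at 1, half-way at 0, fully open at -1); "dx", "dy", "dz": the shift along the tool's x, y, z in m; "roll": the turn about the tool's z in degrees. In form: [{"fingers": .., "dx": .., "dy": .., "dz": .., "roll": ..}, ...]. A call has 1 to 8 rows; each row is the pose to reach, as a shift and turn from the pose commanded when the call began, along the tool's axes at that moment; what a row does not reach only later rows make up. A row lasts 1/8 s, in which the tool goes at most 62.5 mm and 10.7 degrees, less where a joint would pass 70% of its speed; a pose out of reach is approached as far as the arm can. A call with a gripper value outside its range is refused whole. The fingers move at their own pace and stop on an object; "squeeze" is the grip in N (left out, the last holds). Time passes only in rows, so rows that repeat a pose let the fingers close. It gives the time, the measured TCP pose, the force, the opening and the grip force at its end, in the units of the state.
- read_state(): the state, without advancing time (a new reading comes with each control period).
- read_camera(name): name is "side" or "top"; returns (picture, depth): 384x512x3 uint8, blue, green, red; 384x512 float32, m along the optical axis (not along the pixel's ray), 0 where there is no reading.
- calibration(name): a dict with "intrinsics" (3x3 intrinsics, pixels), "world_to_cam" (4x4, takes a point from world to camera coordinates). Camera axes: x right, y up, looking along -z (the intrinsics and any distortion apply to the point x, -y, -z); pixel columns grow to the right and rows downward; lengths in m; the calibration is good to about 2 mm. A picture is of the moment at which its call begins. calibration takes no time and is no camera call.
- finish_job(): hands the job in; it is judged then, once.
The state is a dict: "time": time; "q": joint angles; "joint_vel": joint speeds; "joint_torque": joint torques, N m; "tool_pos": TCP position; "tcp_rot": TCP orientation; "wrist_force": force on the tool from outside, world axes, zero at the start; "torque": the same for the moment, N m; "width": opening from 0.0 (shut) to 1.0 (fully open); "grip_force": force on a finger pad.
Only numpy, scipy, OpenCV 4.12 (cv2) and the standard library are available. Lean on these libraries where they do the work, as an engineer would, in place of code of your own. Each camera call takes 0.05 s, during which the arm holds its last target. There are 200 camera calls.

## Task

Fit the fresh water-filter cartridge, the winged one with two side lugs, into the filter head on the counter: find the slots, push it in against the spring and twist it clockwise (seen from above) about a quarter turn until it stops, then let it rise into its lock and let go. Do not force it, and leave the look-alike plug and the other things on the counter where they are.

Things in the scene. Friction and masses are not known exactly. Their poses are not given: they have to be found in the camera images.
- cartridge: White plastic filter cartridge, 74 mm tall, 145 to 235 g, upright on the counter. Origin: centre of its underside, z up. Spigot 44 mm in diameter, z 0 to 38 mm (foot chamfered 3 mm in, 5 high); cap disc 48 mm in diameter, z 38 to 46. Two lugs stick out along +x and -x to radius 31 mm, each 11 mm wide in y, z 16 to 24. A half turn about z changes nothing.
- cartridge_wing (a point): Centre of the cartridge's wing, 60 mm above its underside, axes of the cartridge. The wing is an upright plate on the cap, 42 mm long (x, in line with the lugs), 14 mm thick (y), z 46 to 74 mm: pinch it across y.
- filter_head: Fixed grey block 130 x 130 x 50 mm, two brass pipe stubs on its +x side; origin: centre of its underside, z up. In its middle a steel bayonet collar, 88 mm outside, rises to z 60 mm; bore 47 mm. The collar's two lug slots, half a turn apart, lie near the head's +x and -x axes but up to 22 degrees off either way; that angle is not measured: look into the mouth or search by feel.
- head_mouth (a point): Centre of the mouth, on the collar's top face, 60 mm above the head's underside, axes of the head. The slots leave the lugs about 4 degrees of play each way. With the lugs lying on the collar's flat top, the cartridge's underside is 44 mm above the head's underside; in the slots it goes down freely to 37 mm.
- head_spring (a point): Centre of the top of the rubber spring plunger inside the bore at rest (does not move with it), 37 mm above the head's underside. The plunger pushes up with 4 N there and 0.65 N more per mm pressed. With its underside below 27 mm the cartridge's lugs are under the collar's roof and can turn; at 24 mm they meet a hard floor (12.5 N of spring).
- head_lock (a point): Centre of the cartridge's underside when locked, on the head's axis, 31 mm above the head's underside. Pushed in, the lugs turn clockwise only: the lock pockets are centred 75 degrees from the slots, a hard stop is 6 degrees further. There the spring lifts the lugs 4 mm up into the pockets when the push is eased. Not locked, it springs back up to 37 mm.
- plug: Look-alike travel plug, not to be used: white, same wing, but with a wider cap disc of 64 mm and a smooth spigot without lugs; 74 mm tall, origin at the centre of its underside.
- pitcher: Steel milk pitcher, 72 mm across, 90 mm tall; leave it.
- tamper: Dark steel tamper, 58 mm across, 86 mm tall; leave it.
- cup: White cup, 80 mm across, 65 mm tall; leave it.
- syrup: Amber glass bottle, 60 mm across, 190 mm tall; leave it.
- basket: Small steel filter basket (open bowl), 60 mm across, 25 mm tall; leave it.
- brush: Wooden-handled counter brush lying flat; leave it.
- saucer: White saucer, 130 mm across; leave it.
Mind the look-alikes: they are no part of the job. What is shaped like the cartridge but orange or purple is not meant.

How it is judged:
By the outcome, as a careful person would: the job done as asked, in the order asked, and still so for the second after the job is handed in, with the robot touching nothing.
It also fails if it takes over 72 s, if anything falls off the work surface, if the arm or the gripper's body presses on something with over 40 N, if the wrist force passes 120 N, or if a joint passes its speed limit or range.

## Working session

There is one attempt and no reset: what is moved stays moved. The work goes in short steps, Python scripts to look and compute and a tool call to move; the robot and the scene stay as the last step left them, time stands still between calls to the robot, and variables do not carry over. Pictures are saved under pics/ and viewed, at most 10 in all, crops included, and the job is handed in when it is done.

Besides the shell and the picture viewer there is one more tool, called after "Emit:" as a command line: name --argument value ..., lists and objects as JSON in quotes. step_arm: Moves the arm, as the interface text tells. Its arguments: {"type":"object","properties":{"commands":{"type":"array","items":{"type":"object","properties":{"fingers":{"type":"number"},"dx":{"type":"number"},"dy":{"type":"number"},"dz":{"type":"number"},"roll":{"type":"number"}}}},"squeeze":{"type":"number"}},"required":["commands"]}

```bash
mkdir -p pics; cat > h.py <<'E'
import numpy as np, cv2
from workcell import *
def shot(n):
    im,d=read_camera(n); np.savez('last_%s.npz'%n,im=im,d=d); return im,d
def cal(n):
    c=calibration(n); return np.array(c["intrinsics"]),np.array(c["world_to_cam"]),c
def ray(n,u,v):
    K,T,c=cal(n); dist=c.get("distortion")
    p=np.array([(u-K[0,2])/K[0,0],(v-K[1,2])/K[1,1]])
    if dist is not None: p=cv2.undistortPoints(np.array([[[u,v]]],float),K,np.array(dist)).ravel()
    R=T[:3,:3];o=-R.T@T[:3,3]
    return o,R.T@np.array([p[0],-p[1],-1.0])
def onz(n,u,v,z):
    o,d=ray(n,u,v); return o+d*(z-o[2])/d[2]
def depthpt(n,u,v,D):
    o,d=ray(n,u,v); return o+d*D
E
python3 - <<'E'
from h import *
for n in("top","side"):
    im,d=shot(n); cv2.imwrite(f'pics/{n}0.png',im); c=calibration(n); print(c)
s=read_state(); print({k:np.round(v,3) for k,v in s.items()})
E
```

```text
{'intrinsics': array([[474.56935349,   0.        , 268.37264491],
       [  0.        , 474.56935349, 195.36904934],
       [  0.        ,   0.        ,   1.        ]]), 'world_to_cam': array([[ 0.00770485, -0.9997048 ,  0.0230421 , -0.01898499],
       [ 0.99735059,  0.00934948,  0.07214144, -0.55895795],
       [-0.07233557,  0.02242522,  0.99712821, -1.42775515],
       [ 0.        ,  0.        ,  0.        ,  1.        ]])}
{'intrinsics': array([[412.76657903,   0.        , 263.18557473],
       [  0.        , 412.76657903, 189.80836689],
       [  0.        ,   0.        ,   1.        ]]), 'world_to_cam': array([[-0.80085502, -0.59870826,  0.01340341,  0.4371337 ],
       [ 0.42787367, -0.55639408,  0.71228488, -0.29315713],
       [-0.41899327,  0.57617189,  0.70176249, -1.08497392],
       [ 0.        ,  0.        ,  0.        ,  1.        ]])}
{'time': np.float64(0.1), 'q': array([-1.175,  0.265,  1.605,  0.   ,  1.274, -0.037]), 'joint_vel': array([-0.001, -0.003, -0.002, -0.001, -0.002, -0.001]), 'joint_torque': array([ 1.0000e-03, -5.1671e+01, -3.6859e+01, -0.0000e+00,  6.0000e-03,
        0.0000e+00]), 'tool_pos': array([ 0.283, -0.612,  0.23 ]), 'tcp_rot': array([-3.066e+00, -6.740e-01,  1.000e-03]), 'wrist_force': array([ 0.469, -0.331,  0.064]), 'torque': array([-0.022,  0.001,  0.08 ]), 'grip_force': np.float64(0.0), 'width': np.float64(1.002)}
```

View pics/top0.png

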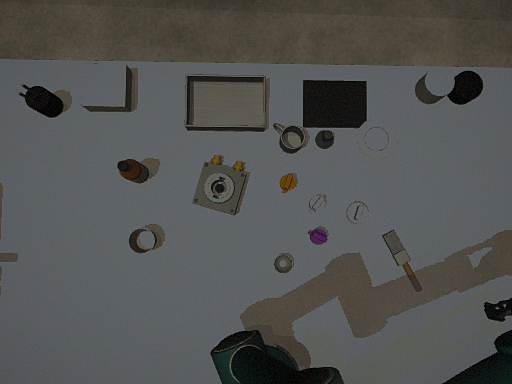

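View pics/side0.png

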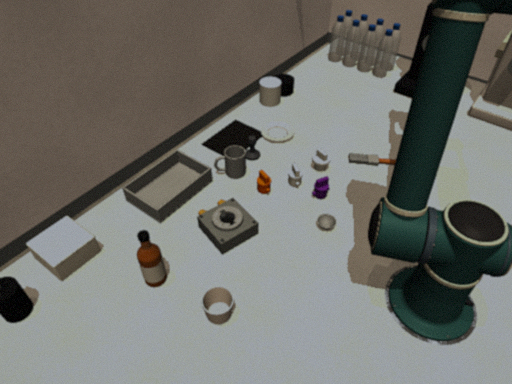

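The top view shows the head at about (220,187) and two white winged items at (317,203) and (357,212). The one at (357,212) has the wider disc, so it is probably the plug. I'll enlarge both areas.

```bash
python3 - <<'E'
from h import *
ims=[shot("top") for _ in range(8)]
im=np.mean([i[0] for i in ims],0).astype(np.uint8); np.save('avg.npy',im)
D=np.median([i[1] for i in ims],0); np.save('avgd.npy',D)
f=lambda c,g:cv2.convertScaleAbs(cv2.resize(c,None,fx=10,fy=10,interpolation=cv2.INTER_CUBIC),alpha=g)
a=f(im[160:216,190:250],1.6)
b=f(im[180:230,300:375],1.0)
cv2.imwrite('pics/head.png',a);cv2.imwrite('pics/cart.png',b)
E
```

```text
(no output)
```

View pics/head.png

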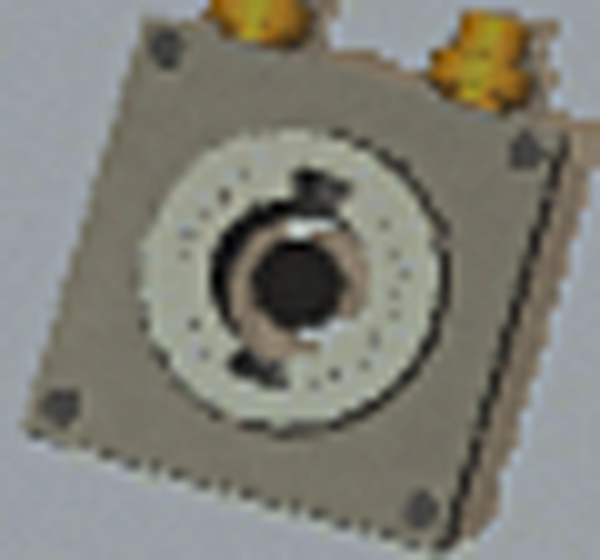

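View pics/cart.png

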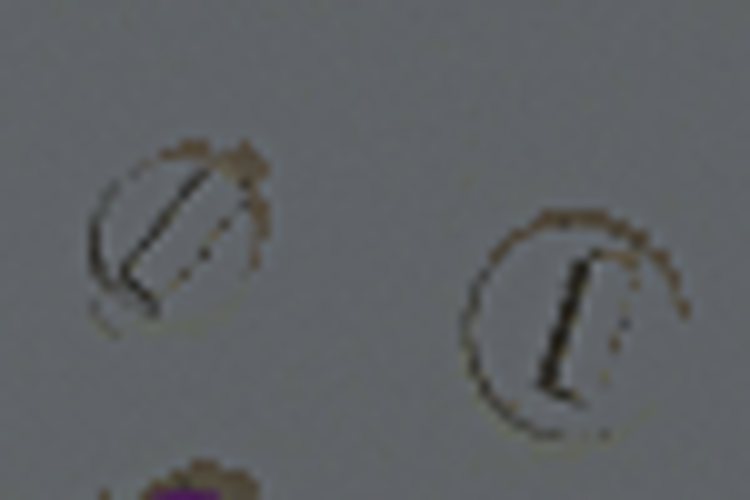

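The head's collar is centred near (219,188), with dark slots at about (222,178) and (216,196). The left white item shows lug tips and a small cap, so it is the cartridge. The right one has the wide disc and is the plug. Next I'll measure with depth.

```bash
python3 - <<'E'
from h import *
im=np.load('avg.npy');D=np.load('avgd.npy')
K,T,c=cal("top");R=T[:3,:3];o=-R.T@T[:3,3]
V,U=np.mgrid[0:384,0:512]
d=np.stack([(U-K[0,2])/K[0,0],-(V-K[1,2])/K[1,1],-np.ones(U.shape)],-1)
P=o+(d*D[...,None])@R
def sub(u0,u1,v0,v1,lo,hi):
    m=np.zeros(U.shape,bool);m[v0:v1,u0:u1]=1
    m&=(P[...,2]>lo)&(P[...,2]<hi)&(D>0); return m
print("table z",np.median(P[215:225,330:345,2]))
for nm,b in(("cart",(303,330,190,218)),("plug",(343,372,197,228))):
    for lo,hi in((.062,.085),(.038,.055),(.03,.1)):
        m=sub(*b,lo,hi);q=P[m]
        if len(q)<5: print(nm,lo,len(q));continue
        r=cv2.minAreaRect((q[:,:2]*1000).astype(np.float32))
        w,V2=np.linalg.eigh(np.cov(q[:,:2].T));a=np.degrees(np.arctan2(V2[1,1],V2[0,1]))
        print(nm,lo,len(q),q.mean(0).round(4),np.median(q[:,2]).round(4),r,'pca',a.round(1))
m=sub(190,250,160,216,.054,.07);q=P[m];
(cx,cy),rad=cv2.minEnclosingCircle((q[:,:2]*1000).astype(np.float32));print('collar',len(q),np.median(q[:,2]),cx,cy,rad)
m=sub(185,255,155,220,.042,.054);r=cv2.minAreaRect((P[m][:,:2]*1000).astype(np.float32));print('block',np.median(P[m][:,2]),r)
# inner pixels polar: which directions at r=27..31 are deep/dark
C=np.array([cx,cy])/1000
# rgb projected on z=.06
Pz=o+(d@R)*(((.06-o[2])/(d@R)[...,2])[...,None])
rel=Pz[...,:2]-C;rr=np.hypot(*np.moveaxis(rel,-1,0));th=np.degrees(np.arctan2(rel[...,1],rel[...,0]))
g=im.mean(-1)
m=(rr<.044)&(rr>.0245)
i=np.argsort(th[m]);print([(int(t),int(x*1e3),int(y),int(z*1e3)) for t,x,y,z in zip(th[m][i],rr[m][i],g[m][i],P[...,2][m][i]) if y<65 and x<.036])
E
```

```text
table z -0.0004195497380836688
cart 0.062 71 [ 0.5342 -0.1595  0.073 ] 0.0733 ((534.4070434570312, -159.80873107910156), (13.851838111877441, 41.33057403564453), 53.241695404052734) pca 141.6
cart 0.038 128 [ 0.5339 -0.1587  0.0456] 0.0455 ((534.2305297851562, -159.8560791015625), (44.56976318359375, 45.02259826660156), 45.144046783447266) pca 48.8
cart 0.03 202 [ 0.534  -0.1589  0.0555] 0.0465 ((534.2305297851562, -159.8560791015625), (44.56976318359375, 45.02259826660156), 45.144046783447266) pca 156.4
plug 0.062 76 [ 0.5075 -0.2798  0.0724] 0.073 ((507.4916687011719, -280.5726318359375), (14.288759231567383, 41.55656433105469), 72.98555755615234) pca 162.6
plug 0.038 272 [ 0.5071 -0.2786  0.0456] 0.0456 ((506.786376953125, -280.5899658203125), (60.19465255737305, 61.8055419921875), 0.18616002798080444) pca 67.7
plug 0.03 355 [ 0.5071 -0.2788  0.0516] 0.0462 ((506.786376953125, -280.5899658203125), (60.19465255737305, 61.8055419921875), 0.18616002798080444) pca 45.3
collar 483 0.059989625880171094 576.3268432617188 134.4596405029297 80.92926025390625
block 0.050033381958434986 ((57
[... 194 characters left out ...]
0, 41, 41), (-22, 32, 34, 40), (-21, 26, 33, 40), (-19, 29, 50, 40), (-17, 31, 40, 41), (-16, 34, 46, 50), (-15, 25, 32, 38), (-13, 28, 32, 40), (-12, 31, 26, 42), (-11, 33, 20, 46), (-8, 24, 27, 42), (-7, 27, 24, 40), (-7, 30, 19, 40), (-6, 33, 11, 41), (-1, 27, 52, 57), (-1, 30, 53, 61), (-1, 33, 45, 58), (11, 24, 13, 49), (18, 25, 52, 57), (24, 26, 49, 61), (33, 25, 48, 58), (36, 33, 53, 60), (42, 24, 26, 55), (52, 24, 27, 59), (112, 30, 59, 60), (141, 26, 47, 59), (145, 28, 17, 39), (148, 30, 59, 59), (150, 26, 17, 39), (153, 29, 35, 39), (156, 25, 26, 41), (158, 28, 32, 38), (162, 24, 48, 41), (164, 27, 24, 40), (166, 30, 47, 40), (170, 26, 43, 39), (171, 29, 46, 43), (177, 29, 52, 40)]
```

```bash
python3 - <<'E'
from h import *
im=np.load('avg.npy');D=np.load('avgd.npy')
K,T,c=cal("top");R=T[:3,:3];o=-R.T@T[:3,3]
V,U=np.mgrid[0:384,0:512]
d=np.stack([(U-K[0,2])/K[0,0],-(V-K[1,2])/K[1,1],-np.ones(U.shape)],-1)
W=d@R; P=o+W*D[...,None]
C=np.array([.5789,.1345])
r=np.hypot(P[...,0]-C[0],P[...,1]-C[1])
m=(P[...,2]>.055)&(P[...,2]<.066)&(r<.05)
(cx,cy),rad=cv2.minEnclosingCircle((P[m][:,:2]*1000).astype(np.float32));print('collar',cx,cy,rad,P[m].mean(0))
C=(C+np.array([cx,cy])/1000)/2
Pz=o+W*(((.06-o[2])/W[...,2])[...,None])
g=im.mean(-1)
for nm,Q in(('z60',Pz),('pts',P)):
  for it in range(3):
    rel=Q[...,:2]-C;rr=np.hypot(rel[...,0],rel[...,1]);th=np.degrees(np.arctan2(rel[...,1],rel[...,0]))
    s=(rr>.0255)&(rr<.0345)&(P[...,2]<.052)
    # unwrap relative to axis -20
    a=(th+20+90)%180-90; a=a; far=np.abs((th+20+180)%360-180)>90
    for k in(0,1):
        mm=s&(far==k)&(np.abs(a)<45); print(nm,k,mm.sum(),'mean',(a[mm].mean()-20).round(1),(np.percentile(a[mm],[3,97])-20).round(1),rel[mm].mean(0).round(4))
    A=[rel[s&(far==k)&(np.abs(a)<45)].mean(0) for k in(0,1)]
    break
  v=A[0]-A[1];print('axis',np.degrees(np.arctan2(v[1],v[0])),'mid',A[0]/2+A[1]/2+C,C)
s=read_state();from scipy.spatial.transform import Rotation as Ro
print(Ro.from_rotvec(s['tcp_rot']).as_matrix().round(3),s['tool_pos'])
E
```

```text
collar 578.77294921875 134.34561157226562 44.33257293701172 [0.57889784 0.13440172 0.05995274]
z60 0 12 mean -18.8 [-31.1  -7.1] [ 0.0276 -0.0094]
z60 1 15 mean -15.4 [-31.   -2.5] [-0.0279  0.0077]
axis -17.090178875158955 mid [0.57865425 0.13356027] [0.57883647 0.13442281]
pts 0 14 mean -15.3 [-27.3  -3.9] [ 0.0288 -0.0079]
pts 1 13 mean -20.8 [-35.8  -5.9] [-0.0269  0.0102]
axis -17.954959838865456 mid [0.5798213  0.13556245] [0.57883647 0.13442281]
[[ 0.908  0.419  0.   ]
 [ 0.419 -0.908  0.   ]
 [ 0.    -0.    -1.   ]] [ 0.28311489 -0.61275689  0.23124713]
```

Emit:
step_arm --commands '[{"fingers": 0, "dx": 0.05, "dy": -0.037, "dz": 0, "roll": -10}, {"fingers": 0, "dx": 0.105, "dy": -0.077, "dz": 0, "roll": -20}, {"fingers": 0, "dx": 0.16, "dy": -0.117, "dz": 0, "roll": -30}, {"fingers": 0, "dx": 0.21, "dy": -0.154, "dz": 0.01, "roll": -40}, {"fingers": 0, "dx": 0.26, "dy": -0.19, "dz": 0.02, "roll": -50}, {"fingers": 0, "dx": 0.31, "dy": -0.227, "dz": 0.03, "roll": -60}, {"fingers": 0, "dx": 0.36, "dy": -0.264, "dz": 0.04, "roll": -70}, {"fingers": 0, "dx": 0.418, "dy": -0.306, "dz": 0.06, "roll": -80}]' --squeeze 60

```text
time: 1.5
tool_pos: [0.5243, -0.1784, 0.1782]
tcp_rot: [1.908, 2.492, 0.001]
wrist_force: [0.9, -0.0, -0.0]
width: 0.504
grip_force: 0.0
```

Emit:
step_arm --commands '[{"fingers": 0, "roll": -10}, {"fingers": 0, "roll": -20}, {"fingers": 0, "roll": -30}, {"fingers": 0, "roll": -37.5}, {"fingers": 0, "roll": -37.5}]'

```text
invalid input
```

```bash
cat >> h.py <<'E'
from scipy.spatial.transform import Rotation as Ro
def st(target=None):
    s=read_state();M=Ro.from_rotvec(s['tcp_rot']).as_matrix()
    print('t',s['time'],'pos',s['tool_pos'].round(4),'th',np.degrees(np.arctan2(M[1,0],M[0,0])).round(2),'tilt',M[2].round(4),'q',s['q'].round(3),'F',s['wrist_force'].round(2),'w',s['width'])
    if target is not None: print('tool shift',(M.T@(np.array(target)-s['tool_pos'])).round(4))
E
python3 - <<'E'
from h import *
st([.5345,-.1595,.049])
for n in("top","side"):
    im,d=shot(n)
    if n=="top":c=im[175:225,290:350];f=8
    else:c=im[110:220,230:360];f=5
    cv2.imwrite(f'pics/pre_{n}.png',cv2.resize(c,None,fx=f,fy=f,interpolation=cv2.INTER_CUBIC))
E
```

```text
t 1.5 pos [ 0.5243 -0.1784  0.1782] th 105.13 tilt [-0.0016  0.0021 -1.    ] q [-0.373  0.074  1.925 -0.     1.14  -0.637] F [ 0.87 -0.01 -0.05] w 0.5035471171624522
tool shift [0.0158 0.0145 0.1292]
```

View pics/pre_side.png

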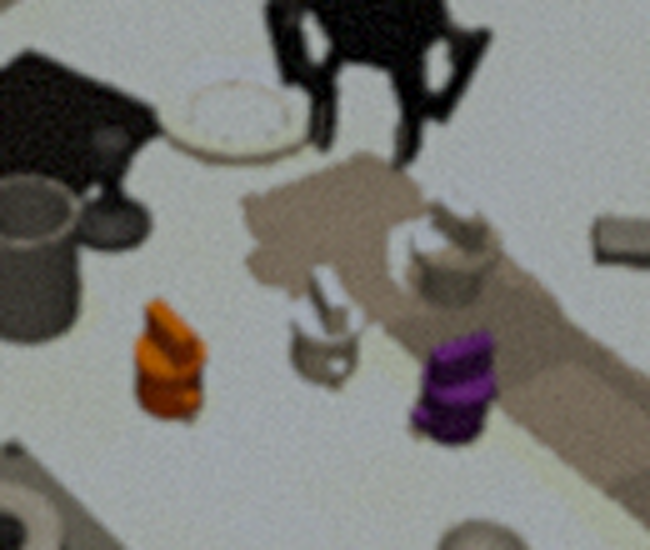

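The side view confirms it. The small-cap item at crop (325,330) has lugs and is the cartridge, and the wide-cap plug sits behind it. The move was refused because keys were missing, so I'll send all of them.

Emit:
step_arm --commands '[{"fingers": 0, "dx": 0, "dy": 0, "dz": 0, "roll": -10}, {"fingers": 0, "dx": 0, "dy": 0, "dz": 0, "roll": -20}, {"fingers": 0, "dx": 0, "dy": 0, "dz": 0, "roll": -30}, {"fingers": 0, "dx": 0, "dy": 0, "dz": 0, "roll": -37.5}, {"fingers": 0, "dx": 0, "dy": 0, "dz": 0, "roll": -37.5}, {"fingers": 0, "dx": 0, "dy": 0, "dz": 0, "roll": -37.5}]'

```text
time: 2.35
tool_pos: [0.5227, -0.1805, 0.1776]
tcp_rot: [1.02, 2.971, -0.0]
wrist_force: [0.6, 0.1, -0.0]
width: 0.499
grip_force: 0.0
```

```bash
python3 -c "
from h import *
st([.5345,-.1595,.049])"
```

```text
t 2.35 pos [ 0.5227 -0.1805  0.1776] th 142.12 tilt [-2.e-04 -0.e+00 -1.e+00] q [-0.377  0.075  1.926 -0.     1.141 -1.287] F [ 0.61  0.07 -0.  ] w 0.4985455143286221
tool shift [0.0036 0.0238 0.1286]
```

Emit:
step_arm --commands '[{"fingers": 0, "dx": 0.0035, "dy": 0.024, "dz": 0.03, "roll": 0}, {"fingers": 0, "dx": 0.0035, "dy": 0.024, "dz": 0.07, "roll": 0}, {"fingers": 0, "dx": 0.0035, "dy": 0.024, "dz": 0.09, "roll": 0}, {"fingers": 0, "dx": 0.0035, "dy": 0.024, "dz": 0.11, "roll": 0}, {"fingers": 0, "dx": 0.0035, "dy": 0.024, "dz": 0.123, "roll": 0}, {"fingers": 0, "dx": 0.0035, "dy": 0.024, "dz": 0.1285, "roll": 0}, {"fingers": 0, "dx": 0.0035, "dy": 0.024, "dz": 0.1285, "roll": 0}]'

```text
time: 3.22
tool_pos: [0.5348, -0.1589, 0.0489]
tcp_rot: [-1.016, -2.973, -0.0]
wrist_force: [0.3, -0.0, 0.4]
width: 0.5
grip_force: 0.0
```

```bash
python3 -c "
from h import *
st([.5345,-.1595,.049])"
```

```text
t 3.225 pos [ 0.5348 -0.1589  0.0489] th 142.27 tilt [ 1.e-04 -0.e+00 -1.e+00] q [-0.334  0.228  2.016  0.     0.898 -1.246] F [ 0.32 -0.04  0.45] w 0.5001277112112317
tool shift [-0.0001 -0.0006 -0.0001]
```

Close gently.

Emit:
step_arm --commands '[{"fingers": 0.4, "dx": 0, "dy": 0, "dz": 0, "roll": 0}, {"fingers": 0.7, "dx": 0, "dy": 0, "dz": 0, "roll": 0}, {"fingers": 1, "dx": 0, "dy": 0, "dz": 0, "roll": 0}, {"fingers": 1, "dx": 0, "dy": 0, "dz": 0, "roll": 0}, {"fingers": 1, "dx": 0, "dy": 0, "dz": 0, "roll": 0}, {"fingers": 1, "dx": 0, "dy": 0, "dz": 0, "roll": 0}]' --squeeze 60

```text
time: 3.98
tool_pos: [0.5353, -0.1591, 0.0496]
tcp_rot: [1.015, 2.972, 0.0]
wrist_force: [-0.7, 0.8, 5.5]
width: 0.152
grip_force: 60.0
```

```bash
python3 -c "
from h import *
st([.5345,-.1595,.049])"
```

```text
t 3.975 pos [ 0.5353 -0.1591  0.0496] th 142.3 tilt [-1.1e-03  4.0e-04 -1.0e+00] q [-0.333  0.227  2.016  0.     0.898 -1.246] F [-0.66  0.81  5.5 ] w 0.15223964295255288
tool shift [ 0.0004 -0.0008  0.0006]
```

Emit:
step_arm --commands '[{"fingers": 1, "dx": 0, "dy": 0, "dz": -0.02, "roll": 0}, {"fingers": 1, "dx": 0, "dy": 0, "dz": -0.05, "roll": 0}, {"fingers": 1, "dx": 0, "dy": 0, "dz": -0.09, "roll": 0}, {"fingers": 1, "dx": 0, "dy": 0, "dz": -0.105, "roll": 0}, {"fingers": 1, "dx": 0, "dy": 0, "dz": -0.105, "roll": 0}]'

```text
time: 4.6
tool_pos: [0.5352, -0.159, 0.1544]
tcp_rot: [1.015, 2.971, 0.0]
wrist_force: [-0.0, -0.2, -1.3]
width: 0.149
grip_force: 59.2
```

```bash
python3 - <<'E'
from h import *
st([.5788,.1344,.155])
im,d=shot("side")
cv2.imwrite('pics/lift.png',cv2.resize(im[60:220,180:360],None,fx=4,fy=3.7,interpolation=cv2.INTER_CUBIC))
E
```

```text
t 4.6 pos [ 0.5352 -0.159   0.1544] th 142.29 tilt [-1.6e-03  6.0e-04 -1.0e+00] q [-0.333  0.105  1.938  0.     1.097 -1.246] F [-0.02 -0.24 -1.28] w 0.14921448241024007
tool shift [ 0.145   0.2588 -0.0007]
```

View pics/lift.png

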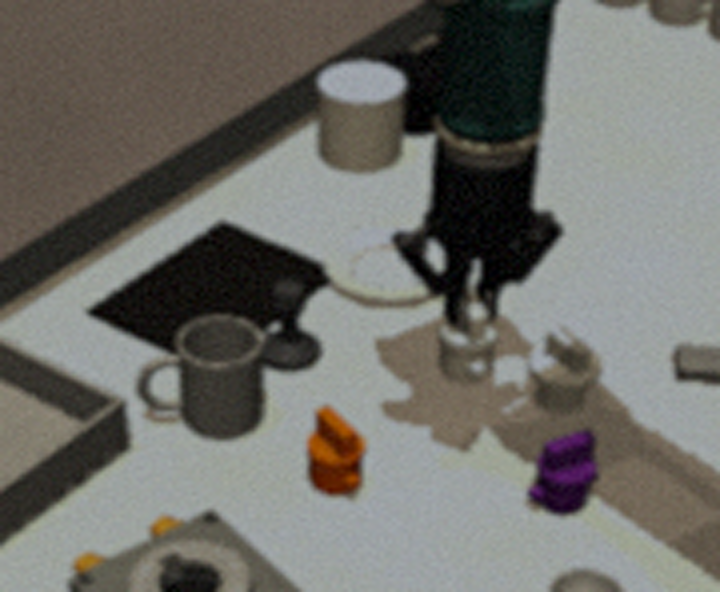

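The cartridge hangs upright in the gripper at crop (467,345), and nothing else has moved. I'll carry it over the head and turn it to the slot angle.

Emit:
step_arm --commands '[{"fingers": 1, "dx": 0.02, "dy": 0.036, "dz": 0, "roll": -3}, {"fingers": 1, "dx": 0.045, "dy": 0.08, "dz": 0, "roll": -6}, {"fingers": 1, "dx": 0.07, "dy": 0.125, "dz": 0, "roll": -10}, {"fingers": 1, "dx": 0.095, "dy": 0.17, "dz": 0, "roll": -14}, {"fingers": 1, "dx": 0.12, "dy": 0.215, "dz": 0, "roll": -18}, {"fingers": 1, "dx": 0.138, "dy": 0.246, "dz": 0, "roll": -20}, {"fingers": 1, "dx": 0.145, "dy": 0.259, "dz": 0, "roll": -20}, {"fingers": 1, "dx": 0.145, "dy": 0.259, "dz": 0, "roll": -20}]'

```text
time: 5.65
tool_pos: [0.5774, 0.1349, 0.1521]
tcp_rot: [-0.481, -3.102, 0.002]
wrist_force: [-0.1, 0.1, -2.8]
width: 0.152
grip_force: 59.3
```

Emit:
step_arm --commands '[{"fingers": 1, "dx": 0, "dy": 0, "dz": 0, "roll": 0}, {"fingers": 1, "dx": 0, "dy": 0, "dz": 0, "roll": 0}]'

```text
time: 5.9
tool_pos: [0.5783, 0.1334, 0.1537]
tcp_rot: [-0.486, -3.103, 0.001]
wrist_force: [0.0, -0.3, -1.3]
width: 0.149
grip_force: 59.3
```

```bash
python3 - <<'E'
from h import *
st([.5788,.1344,.115])
E
```

```text
t 5.9 pos [0.5783 0.1334 0.1537] th 162.2 tilt [ 2.e-04 -5.e-04 -1.e+00] q [ 0.185  0.172  1.863 -0.     1.107 -1.075] F [ 0.03 -0.33 -1.28] w 0.14940741754720144
tool shift [-0.0002  0.0012  0.0387]
```

Emit:
step_arm --commands '[{"fingers": 1, "dx": 0, "dy": 0.001, "dz": 0.02, "roll": 0}, {"fingers": 1, "dx": 0, "dy": 0.001, "dz": 0.036, "roll": 0}, {"fingers": 1, "dx": 0, "dy": 0.001, "dz": 0.042, "roll": 0}, {"fingers": 1, "dx": 0, "dy": 0.001, "dz": 0.048, "roll": 0}, {"fingers": 1, "dx": 0, "dy": 0.001, "dz": 0.053, "roll": 0}, {"fingers": 1, "dx": 0, "dy": 0.001, "dz": 0.053, "roll": 0}, {"fingers": 1, "dx": 0, "dy": 0.001, "dz": 0.053, "roll": 0}]'

```text
time: 6.78
tool_pos: [0.5788, 0.1357, 0.1012]
tcp_rot: [0.483, 3.104, -0.0]
wrist_force: [-1.2, 0.0, -1.9]
width: 0.153
grip_force: 59.2
```

```bash
python3 - <<'E'
from h import *
st([.5788,.1344,.0886])
E
```

```text
t 6.775 pos [0.5788 0.1357 0.1012] th 162.3 tilt [-3.e-04 -0.e+00 -1.e+00] q [ 0.188  0.226  1.904 -0.     1.011 -1.073] F [-1.25  0.04 -1.88] w 0.15329915882663478
tool shift [-0.0003 -0.0012  0.0126]
```

Emit:
step_arm --commands '[{"fingers": 1, "dx": 0, "dy": -0.0007, "dz": 0.004, "roll": 0}, {"fingers": 1, "dx": 0, "dy": -0.0007, "dz": 0.007, "roll": 0}, {"fingers": 1, "dx": 0, "dy": -0.0007, "dz": 0.009, "roll": 0}, {"fingers": 1, "dx": 0, "dy": -0.0007, "dz": 0.011, "roll": 0}, {"fingers": 1, "dx": 0, "dy": -0.0007, "dz": 0.0125, "roll": 0}, {"fingers": 1, "dx": 0, "dy": -0.0007, "dz": 0.0125, "roll": 0}]'

```text
time: 7.52
tool_pos: [0.5784, 0.135, 0.0882]
tcp_rot: [-0.483, -3.104, 0.0]
wrist_force: [0.2, -0.6, -1.8]
width: 0.152
grip_force: 59.3
```

```bash
python3 - <<'E'
from h import *
st([.5788,.1344,.075]); print(read_state()['torque'])
E
```

```text
t 7.525 pos [0.5784 0.135  0.0882] th 162.3 tilt [ 2.e-04 -2.e-04 -1.e+00] q [ 0.187  0.24   1.914 -0.     0.987 -1.075] F [ 0.21 -0.63 -1.8 ] w 0.1519313382277743
tool shift [-0.0005 -0.0004  0.0132]
[-0.10687259  0.0222935  -0.03316521]
```

The underside is at about 38.6 mm with no upward force, so the lugs are in the slots. Now I'll press against the spring.

Emit:
step_arm --commands '[{"fingers": 1, "dx": 0, "dy": 0, "dz": 0.003, "roll": 0}, {"fingers": 1, "dx": 0, "dy": 0, "dz": 0.006, "roll": 0}, {"fingers": 1, "dx": 0, "dy": 0, "dz": 0.009, "roll": 0}, {"fingers": 1, "dx": 0, "dy": 0, "dz": 0.0115, "roll": 0}, {"fingers": 1, "dx": 0, "dy": 0, "dz": 0.013, "roll": 0}, {"fingers": 1, "dx": 0, "dy": 0, "dz": 0.013, "roll": 0}]' --squeeze 80

```text
time: 8.28
tool_pos: [0.579, 0.1349, 0.0768]
tcp_rot: [0.483, 3.103, 0.0]
wrist_force: [-3.9, -1.5, 7.8]
width: 0.147
grip_force: 84.3
```

```bash
python3 - <<'E'
from h import *
st([.5788,.1344,.0751]); print(read_state()['torque'])
E
```

```text
t 8.275 pos [0.579  0.1349 0.0768] th 162.3 tilt [-8.e-04  2.e-04 -1.e+00] q [ 0.187  0.254  1.921 -0.     0.966 -1.075] F [-3.85 -1.52  7.8 ] w 0.14718758477056207
tool shift [-0.     -0.0006  0.0017]
[-0.37170819  0.67417763 -0.02984333]
```

Emit:
step_arm --commands '[{"fingers": 1, "dx": 0, "dy": 0, "dz": 0.001, "roll": 0}, {"fingers": 1, "dx": 0, "dy": 0, "dz": 0.002, "roll": 0}, {"fingers": 1, "dx": 0, "dy": 0, "dz": 0.003, "roll": 0}, {"fingers": 1, "dx": 0, "dy": 0, "dz": 0.003, "roll": 0}, {"fingers": 1, "dx": 0, "dy": 0, "dz": 0.003, "roll": 0}]'

```text
time: 8.9
tool_pos: [0.579, 0.1349, 0.0742]
tcp_rot: [0.483, 3.103, 0.0]
wrist_force: [-4.3, -2.2, 10.7]
width: 0.142
grip_force: 84.6
```

```bash
python3 - <<'E'
from h import *
st([.5788,.1344,.0751]); print(read_state()['torque'])
E
```

```text
t 8.9 pos [0.579  0.1349 0.0742] th 162.3 tilt [-8.e-04  1.e-04 -1.e+00] q [ 0.187  0.257  1.923 -0.     0.961 -1.074] F [-4.25 -2.18 10.69] w 0.14248347354513846
tool shift [-0.     -0.0006 -0.0009]
[-0.42205731  0.88014505 -0.06436887]
```

The underside is at about 24.6 mm, below the roof and above the floor. Now the clockwise twist, checking partway.

Emit:
step_arm --commands '[{"fingers": 1, "dx": 0, "dy": 0, "dz": 0, "roll": 4}, {"fingers": 1, "dx": 0, "dy": 0, "dz": 0, "roll": 8}, {"fingers": 1, "dx": 0, "dy": 0, "dz": 0, "roll": 12}, {"fingers": 1, "dx": 0, "dy": 0, "dz": 0, "roll": 16}, {"fingers": 1, "dx": 0, "dy": 0, "dz": 0, "roll": 20}, {"fingers": 1, "dx": 0, "dy": 0, "dz": 0, "roll": 20}]'

```text
time: 9.65
tool_pos: [0.5792, 0.1352, 0.0743]
tcp_rot: [1.016, 2.972, 0.001]
wrist_force: [-4.9, -1.7, 10.4]
width: 0.143
grip_force: 84.6
```

```bash
python3 - <<'E'
from h import *
st([.5788,.1344,.0745]); print(read_state()['torque'])
E
```

```text
t 9.65 pos [0.5792 0.1352 0.0743] th 142.26 tilt [-9.0e-04  1.1e-03 -1.0e+00] q [ 0.187  0.257  1.923  0.     0.96  -0.725] F [-4.94 -1.71 10.43] w 0.1433546689907345
tool shift [-0.0001 -0.0009 -0.0002]
[-0.32213231  0.79815317 -0.07937325]
```

Emit:
step_arm --commands '[{"fingers": 1, "dx": 0.0005, "dy": -0.0007, "dz": 0, "roll": 5}, {"fingers": 1, "dx": 0.0005, "dy": -0.0007, "dz": 0, "roll": 11}, {"fingers": 1, "dx": 0.0005, "dy": -0.0007, "dz": 0, "roll": 17}, {"fingers": 1, "dx": 0.0005, "dy": -0.0007, "dz": 0, "roll": 23}, {"fingers": 1, "dx": 0.0005, "dy": -0.0007, "dz": 0, "roll": 29}, {"fingers": 1, "dx": 0.0005, "dy": -0.0007, "dz": 0, "roll": 35}, {"fingers": 1, "dx": 0.0005, "dy": -0.0007, "dz": 0, "roll": 41}, {"fingers": 1, "dx": 0.0005, "dy": -0.0007, "dz": 0, "roll": 46}]'

```text
time: 10.65
tool_pos: [0.5788, 0.135, 0.0745]
tcp_rot: [2.098, 2.336, 0.003]
wrist_force: [-3.0, -1.0, 9.7]
width: 0.141
grip_force: 84.6
```

```bash
python3 - <<'E'
from h import *
st([.5788,.1344,.0745]); print(read_state()['torque'])
E
```

```text
t 10.65 pos [0.5788 0.135  0.0745] th 96.15 tilt [ 2.0e-04  2.3e-03 -1.0e+00] q [ 0.187  0.255  1.924 -0.     0.96   0.08 ] F [-2.95 -1.01  9.74] w 0.14062924156598391
tool shift [-0.0006 -0.0001  0.    ]
[-0.28616652  0.65747045  0.08233876]
```

Emit:
step_arm --commands '[{"fingers": 1, "dx": 0, "dy": 0, "dz": 0, "roll": 4}, {"fingers": 1, "dx": 0, "dy": 0, "dz": 0, "roll": 7}, {"fingers": 1, "dx": 0, "dy": 0, "dz": 0, "roll": 10}, {"fingers": 1, "dx": 0, "dy": 0, "dz": 0, "roll": 10}, {"fingers": 1, "dx": 0, "dy": 0, "dz": 0, "roll": 10}]'

```text
time: 11.28
tool_pos: [0.5788, 0.135, 0.0745]
tcp_rot: [2.291, 2.148, 0.003]
wrist_force: [-3.4, -1.5, 9.9]
width: 0.144
grip_force: 84.6
```

```bash
python3 - <<'E'
from h import *
st([.5788,.1344,.0745]); print(read_state()['torque'])
E
```

```text
t 11.275 pos [0.5788 0.135  0.0745] th 86.29 tilt [ 6.0e-04  2.1e-03 -1.0e+00] q [0.187 0.255 1.924 0.    0.96  0.252] F [-3.44 -1.55  9.91] w 0.14447052368824206
tool shift [-0.0006  0.0001 -0.    ]
[-0.30402522  0.61239383 -0.06407512]
```

Emit:
step_arm --commands '[{"fingers": 1, "dx": 0, "dy": 0, "dz": 0, "roll": 1}, {"fingers": 1, "dx": 0, "dy": 0, "dz": 0, "roll": 2}, {"fingers": 1, "dx": 0, "dy": 0, "dz": 0, "roll": 3}, {"fingers": 1, "dx": 0, "dy": 0, "dz": 0, "roll": 3}]'

```text
time: 11.78
tool_pos: [0.5784, 0.1352, 0.0744]
tcp_rot: [2.347, 2.088, 0.002]
wrist_force: [-3.4, -0.9, 11.0]
width: 0.145
grip_force: 84.7
```

```bash
python3 - <<'E'
from h import *
st([.5788,.1344,.0745]); print(read_state()['torque'])
E
```

```text
t 11.775 pos [0.5784 0.1352 0.0744] th 83.33 tilt [ 7.0e-04  1.3e-03 -1.0e+00] q [0.188 0.255 1.924 0.    0.96  0.304] F [-3.39 -0.92 11.  ] w 0.14546590058084802
tool shift [-0.0007  0.0005 -0.0001]
[-0.20159752  0.75576035  0.14051306]
```

Emit:
step_arm --commands '[{"fingers": 1, "dx": 0, "dy": 0, "dz": 0, "roll": 1}, {"fingers": 1, "dx": 0, "dy": 0, "dz": 0, "roll": 2}, {"fingers": 1, "dx": 0, "dy": 0, "dz": 0, "roll": 2}]'

```text
time: 12.15
tool_pos: [0.578, 0.1353, 0.0744]
tcp_rot: [2.382, 2.048, 0.001]
wrist_force: [-5.1, 0.3, 12.2]
width: 0.146
grip_force: 84.9
```

```bash
python3 - <<'E'
from h import *
st([.5788,.1344,.0745]); print(read_state()['torque'])
E
```

```text
t 12.15 pos [0.578  0.1353 0.0744] th 81.38 tilt [ 5.e-04  5.e-04 -1.e+00] q [0.188 0.255 1.925 0.    0.961 0.338] F [-5.12  0.32 12.16] w 0.14622752257582008
tool shift [-0.0008  0.001  -0.0001]
[-0.00724251  1.01612334  0.52169592]
```

Emit:
step_arm --commands '[{"fingers": 1, "dx": 0, "dy": 0, "dz": 0, "roll": 1}, {"fingers": 1, "dx": 0, "dy": 0, "dz": 0, "roll": 2}, {"fingers": 1, "dx": 0, "dy": 0, "dz": 0, "roll": 2}]'

```text
time: 12.52
tool_pos: [0.5779, 0.1353, 0.0744]
tcp_rot: [2.415, 2.009, 0.001]
wrist_force: [-5.2, 0.5, 12.1]
width: 0.148
grip_force: 86.6
```

```bash
python3 - <<'E'
from h import *
st([.5788,.1344,.0745]); print(read_state()['torque'])
E
```

```text
t 12.525 pos [0.5779 0.1353 0.0744] th 79.51 tilt [ 0.e+00  7.e-04 -1.e+00] q [ 0.188  0.255  1.925 -0.     0.961  0.371] F [-5.16  0.47 12.09] w 0.14809601098420475
tool shift [-0.0007  0.001  -0.0001]
[0.01346836 1.0465116  1.21684935]
```

The stop is clear: torque rose to 1.2 N·m at about 81°. I'll back off to the pocket centre and ease the push.

Emit:
step_arm --commands '[{"fingers": 1, "dx": 0, "dy": 0, "dz": 0, "roll": -3}, {"fingers": 1, "dx": 0, "dy": 0, "dz": 0, "roll": -6}, {"fingers": 1, "dx": 0, "dy": 0, "dz": 0, "roll": -8}, {"fingers": 1, "dx": 0, "dy": 0, "dz": 0, "roll": -8}, {"fingers": 1, "dx": 0, "dy": 0, "dz": -0.002, "roll": -8}, {"fingers": 1, "dx": 0, "dy": 0, "dz": -0.004, "roll": -8}, {"fingers": 1, "dx": 0, "dy": 0, "dz": -0.005, "roll": -8}, {"fingers": 1, "dx": 0, "dy": 0, "dz": -0.005, "roll": -8}]'

```text
time: 13.52
tool_pos: [0.5786, 0.1351, 0.0789]
tcp_rot: [2.272, 2.168, 0.003]
wrist_force: [-2.4, -0.4, 7.1]
width: 0.145
grip_force: 84.1
```

```bash
python3 - <<'E'
from h import *
st([.5788,.1344,.0806]); print(read_state()['torque'])
E
```

```text
t 13.525 pos [0.5786 0.1351 0.0789] th 87.3 tilt [ 7.0e-04  1.9e-03 -1.0e+00] q [0.187 0.25  1.922 0.    0.968 0.234] F [-2.39 -0.39  7.14] w 0.14492049075372135
tool shift [-0.0007  0.0002 -0.0017]
[-0.13191415  0.40659345 -0.04641898]
```

Emit:
step_arm --commands '[{"fingers": 1, "dx": 0, "dy": 0, "dz": -0.001, "roll": 0}, {"fingers": 1, "dx": 0, "dy": 0, "dz": -0.002, "roll": 0}, {"fingers": 1, "dx": 0, "dy": 0, "dz": -0.003, "roll": 0}, {"fingers": 1, "dx": 0, "dy": 0, "dz": -0.003, "roll": 0}]'

```text
time: 14.02
tool_pos: [0.5785, 0.1351, 0.0807]
tcp_rot: [2.273, 2.168, 0.003]
wrist_force: [1.3, 1.0, 1.6]
width: 0.145
grip_force: 83.4
```

```bash
python3 - <<'E'
from h import *
st([.5788,.1344,.0806]); print(read_state()['torque'])
E
```

```text
t 14.025 pos [0.5785 0.1351 0.0807] th 87.3 tilt [ 7.0e-04  1.7e-03 -1.0e+00] q [0.187 0.248 1.921 0.    0.971 0.234] F [1.27 0.97 1.63] w 0.14545940027240187
tool shift [-0.0007  0.0003  0.0001]
[ 0.06133442 -0.188477   -0.01542825]
```

The upward force fell from 7.1 to 1.6 N at an underside of 31 mm, so the lugs are seated in the pockets. Releasing and backing off.

Emit:
step_arm --commands '[{"fingers": 0.5, "dx": 0, "dy": 0, "dz": 0, "roll": 0}, {"fingers": 0.2, "dx": 0, "dy": 0, "dz": 0, "roll": 0}, {"fingers": 0.2, "dx": 0, "dy": 0, "dz": 0, "roll": 0}, {"fingers": 0.2, "dx": 0, "dy": 0, "dz": 0, "roll": 0}, {"fingers": 0.2, "dx": 0, "dy": 0, "dz": -0.02, "roll": 0}, {"fingers": 0.2, "dx": 0, "dy": 0, "dz": -0.05, "roll": 0}, {"fingers": 0.2, "dx": 0, "dy": 0, "dz": -0.1, "roll": 0}, {"fingers": 0.2, "dx": 0, "dy": 0, "dz": -0.14, "roll": 0}]'

```text
time: 15.02
tool_pos: [0.5784, 0.1349, 0.2242]
tcp_rot: [2.272, 2.167, 0.004]
wrist_force: [-0.6, 0.1, -0.1]
width: 0.403
grip_force: 0.0
```

Emit:
step_arm --commands '[{"fingers": 0.2, "dx": -0.05, "dy": 0, "dz": 0, "roll": 0}, {"fingers": 0.2, "dx": -0.05, "dy": -0.05, "dz": 0, "roll": 0}, {"fingers": 0.2, "dx": -0.1, "dy": -0.08, "dz": 0, "roll": 0}, {"fingers": 0.2, "dx": -0.15, "dy": -0.08, "dz": 0, "roll": 0}, {"fingers": 0.2, "dx": -0.2, "dy": -0.08, "dz": 0, "roll": 0}, {"fingers": 0.2, "dx": -0.2, "dy": -0.08, "dz": 0, "roll": 0}]'

```text
time: 15.78
tool_pos: [0.4885, -0.0641, 0.2222]
tcp_rot: [2.276, 2.161, 0.001]
wrist_force: [0.7, 0.4, -0.6]
width: 0.398
grip_force: 0.0
```

```bash
python3 - <<'E'
from h import *
st()
im,D=shot("top");cv2.imwrite('pics/end.png',cv2.resize(im[120:280,110:380],None,fx=2.9,fy=2.9,interpolation=cv2.INTER_CUBIC))
K,T,c=cal("top");R=T[:3,:3];o=-R.T@T[:3,3]
V,U=np.mgrid[0:384,0:512]
d=np.stack([(U-K[0,2])/K[0,0],-(V-K[1,2])/K[1,1],-np.ones(U.shape)],-1)
P=o+(d*D[...,None])@R
r=np.hypot(P[...,0]-.5788,P[...,1]-.1344)
m=(r<.03)&(P[...,2]>.09)&(P[...,2]<.13);q=P[m]
print(len(q),np.median(q,0),cv2.minAreaRect((q[:,:2]*1000).astype(np.float32)))
E
```

```text
t 15.775 pos [ 0.4885 -0.0641  0.2222] th 87.03 tilt [-0.0011  0.0025 -1.    ] q [-1.800e-01 -8.100e-02  1.996e+00 -1.000e-03  1.224e+00 -1.280e-01] F [ 0.72  0.37 -0.63] w 0.3975321181259518
76 [0.57864785 0.13549533 0.10417044] ((578.9547119140625, 135.40115356445312), (40.87759017944336, 14.44167423248291), 85.29336547851562)
```

View pics/end.png

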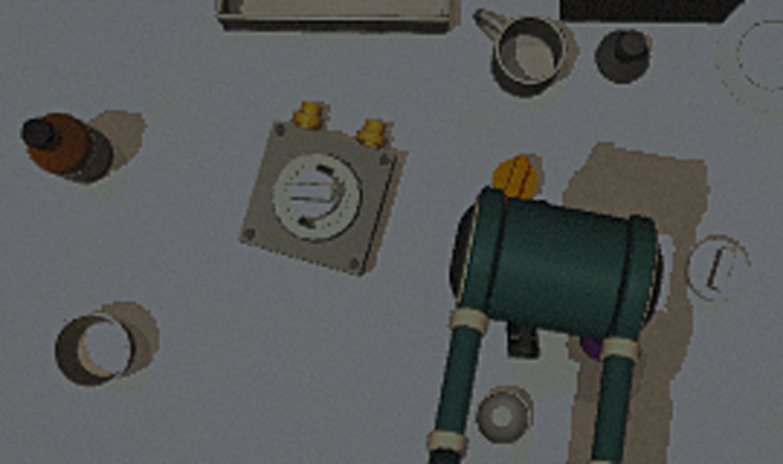

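The picture shows the cartridge in the head at crop (315,190), turned off the slots. Its wing top is at 104 to 105 mm, so the underside is at the 31 mm lock height. The other items haven't moved and the arm is clear.

```bash
python3 -c "
from workcell import *
print(finish_job())"
```

```text
the job is handed in; nothing more can be done
None
```

The cartridge is pushed in, twisted clockwise to its stop, locked at about 31 mm and released, with the plug and other items left alone; the job is handed in at about 16 s, though no verdict came back.

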